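Find the storage jar that the screw lid belongs to

ROBOT

A 7-joint arm with a two-finger parallel gripper is mounted at the origin on a cart in front of the work surface, level with it; the furniture and walls round the work are solid. World frame = base frame: x ahead of the robot, y to its left, z up, the work surface at z = 0. Lengths are in m, angles in rad, forces in N, time in s.
With the tool pointing down it reaches from about 0.425 to 0.825 m from the base axis. Payload 3.6 kg.
Tool frame: the origin (TCP) lies midway between the tips of the shut fingers; the grasp point (between the pads) lies 19 mm behind it (ctrl.tcp_to_grasp is the distance from the TCP to the grasp point, in m); z points along the fingers, y is the line along which they close (so a half turn about z gives the same grasp; the last joint's range is limited). The gripper opens to 93 mm and grips with 3 to 60 N. Pads are 15 mm wide; open, the fingers measure 128 mm over their backs; the gripper's body (75 mm by 188 mm) begins 65 mm behind the grasp point.
Start: joints at [-1.349, 0.615, -0.013, 1.423, 0.008, 1.103, -0.04], TCP at [0.16, 0.63, 0.219] pointing down, gripper open.
Joint ranges: [-3.12, 3.12], [-0.3, 2.06], [-1.34, 1.32], [0.26, 2.42], [-1.36, 4.5], [0.01, 1.98], [-2.84, 2.84]. Speed limits (rad/s): [2.79, 2.79, 3.14, 3.14, 3.14, 3.14, 3.14].

INTERFACE

Orientations are given as a unit quaternion [x, y, z, w].
In Python, from rig import ctrl, vision gives the robot as it stands. The module is installed in compiled form; this text tells all that it offers.
- The arm moves only by the tool play_rows, never from a script. Its argument "plan" is a list of rows, each an object of numbers: "tx", "ty", "tz": the shift along the tool's x, y, z in m; "spin": the turn about the tool's z in degrees. A call has 1 to 12 rows; each row shifts and turns the commanded pose from where the row before left it, along the tool's axes as they then stand; what a row does not reach is not made up. A row lasts 1/12 s, in which the tool goes at most 41.7 mm and 7.16 degrees, less where a joint would pass 70% of its speed; a pose out of reach is approached as far as the arm can. A call with a gripper value outside its range is refused whole. "gripper" is the opening, from 0 (shut) to 1 (fully open), set as the call begins (left out, the last holds). The fingers move at their own pace and stop on an object; the grip force is fixed at half the most. Time passes only in rows, so rows that do not move let the fingers close. It gives the time, the measured TCP pose, the force, the opening and the grip force at its end, in the units of the state.
- ctrl.state(): the state, without advancing time (a new reading comes with each control period).
- vision.camera(name): name is "scene" or "side" or "wrist"; returns the picture (400x640x3 uint8, red, green, blue); there is no depth.
- vision.camera_params(name): a dict with "K" (3x3 intrinsics, pixels), "R" (3x3) and "t" (3): a world point X has camera coordinates R X + t. Camera axes: x right, y down, z forward; pixel columns grow to the right and rows downward; lengths in m; the calibration is good to about 2 mm. A picture is of the moment at which its call begins: read the wrist's pose just before it. camera_params takes no time and is no camera call; for the wrist camera it gives the pose at the moment of the call.
- ctrl.job_done(): hands the job in; it is judged then, once.
The state is a dict: "t": time; "qpos": joint angles; "dq": joint speeds; "effort": joint torques, N m; "ee_pos": TCP position; "ee_rot": TCP orientation; "ft_force": force on the tool from outside, world axes, zero at the start; "torque": the same for the moment, N m; "finger_gap": finger opening in m; "grasp_force": force on a finger pad.
Only numpy, scipy, OpenCV 4.12 (cv2) and the standard library are available. Lean on these libraries where they do the work, as an engineer would, in place of code of your own. Each camera call takes 0.05 s, during which the arm holds its last target. There are 200 camera calls.

TASK

The loose screw lid belongs to just one of the three white jars in the wooden tray. Try it on the jars, setting it level on the mouth and turning it clockwise, until you find the one it threads onto, and screw it fully home there, down on the rim. Leave the tumbler, spice jar, cup and teaspoon where they are.

Things in the scene. Friction and masses are not known exactly. Their poses are not given: they have to be found in the camera images.
- lid: loose aluminium screw lid, 0.15 kg, open side down on the worktop at the right: ribbed skirt 73 mm across, flat top 26 mm above the skirt's lower edge, wooden grip bar on top. Origin: centre of the lower edge; z up; the bar runs along y. The top's underside (meets the jar's rim) is 21 mm above the origin. Inside, 3 mm up, four lugs on the x and y axes; a quarter turn makes no difference to them.
- lid_bar (a point): middle of the lid's grip bar, 41 mm above the lid's origin; axes as the lid's. The bar is 14 mm thick (x), 56 mm long (y), 30 mm tall (its top 56 mm above the origin). The lid turns easily (about 0.03 N m) and sinks by its own weight, so it can be turned by pushing the bar round with loosely open fingers, without gripping.
- tray: fixed wooden tray 116 x 350 mm, 36 mm high, origin under its middle, with three fixed open white jars 84 mm wide, 110 mm apart along its y axis. Screw necks: 56 mm wide, 65 mm over the thread. One jar (any place) has the lid's coarse right-handed four-start thread, 44 mm a turn: clockwise from above closes.
- mouth_left (a point): centre of the rim of the left jar (+y end of the tray), 120 mm above the worktop; axes as the tray's. On the wrong jars, of finer thread, the lid does not bite: its origin stays about 8 mm below the rim plane and it turns round freely.
- mouth_middle (a point): the same point of the middle jar. On the matching jar, set down with its bar along the tray's y axis (within 25 degrees), the lid's origin stands about 15 mm below the rim plane; after about 50 degrees clockwise the lid rests on the rim, origin 21 mm below the rim plane; some 20 degrees more are easy, then it is tight.
- mouth_right (a point): the same point of the right jar (-y end of the tray).
- tumbler: clear glass tumbler, upside down, 80 mm wide, 91 mm tall, behind the tray; origin under its middle. A bystander.
- spice_jar: small closed spice jar with a black cap, 41 mm wide, 105 mm tall, behind the tray; origin at the middle of its underside. A bystander.
- espresso_cup: small striped espresso cup with a handle, upside down, 60x83x49 mm, beyond the lid, near the kettle; origin at the middle of its underside. A bystander.
- teaspoon: steel teaspoon, 139x30x10 mm, lying at the left of the tray; origin under its middle. A bystander.

How it is judged:
At the end, for the whole second after the job is handed in: The lid is at rest, level (within 0.05 rad) and centred within 4 mm on one jar's mouth, its origin 21 mm below the rim plane (19.5 to 22.5 mm): screwed fully down onto the rim, which only the matching jar allows (((horizontal distance between lid and mouth_left below 0.004 m and z of lid in the frame of mouth_left between -0.0225 and -0.0195 m) or (horizontal distance between lid and mouth_middle below 0.004 m and z of lid in the frame of mouth_middle between -0.0225 and -0.0195 m) or (horizontal distance between lid and mouth_right below 0.004 m and z of lid in the frame of mouth_right between -0.0225 and -0.0195 m)) and angle between lid's own z axis and vertical below 0.05 rad and linear speed of lid below 0.01 m/s and angular speed of lid below 0.1 rad/s); the robot touches nothing.
It fails at once if the tumbler is moved more than 4 cm (distance of tumbler from where it was at the start of the episode above 0.04 m).
It fails at once if the spice jar is moved more than 4 cm (distance of spice_jar from where it was at the start of the episode above 0.04 m).
It fails at once if the espresso cup is moved more than 4 cm (distance of espresso_cup from where it was at the start of the episode above 0.04 m).
It fails at once if the teaspoon is moved more than 4 cm (distance of teaspoon from where it was at the start of the episode above 0.04 m).
It also fails if it takes over 58 s, if anything falls off the work surface, if the arm or the gripper's body presses on something with over 40 N, if the wrist force passes 120 N, or if a joint passes its speed limit or range.

## Working session

There is one attempt and no reset: what is moved stays moved. The work goes in short steps, Python scripts to look and compute and a tool call to move; the robot and the scene stay as the last step left them, time stands still between calls to the robot, and variables do not carry over. Pictures are saved under pics/ and viewed, at most 13 in all, crops included, and the job is handed in when it is done.

Besides the shell and the picture viewer there is one more tool, called after "Request:" in YAML: its name, and indented under it one key for each argument. play_rows: Moves the arm, as the interface text tells. Its arguments: {"type":"object","properties":{"plan":{"type":"array"},"gripper":{"type":"number"}},"required":["plan"]}

```bash
mkdir -p pics
cat > h.py <<'E'
import numpy as np, cv2
from rig import ctrl, vision
def snap(n,f):
    p=vision.camera_params(n); im=vision.camera(n); cv2.imwrite('pics/'+f,im[:,:,::-1]); return im,p
def ray(p,u,v,z):
    K,R,t=[np.array(p[k]) for k in 'KRt']
    c=-R.T@t; d=R.T@np.linalg.solve(K,[u,v,1.]); return c+d*(z-c[2])/d[2]
def proj(p,X):
    K,R,t=[np.array(p[k]) for k in 'KRt']; q=K@(R@np.array(X)+t); return q[:2]/q[2]
E
python3 - <<'E'
from h import *
for n in ['scene','side']:
    im,p=snap(n,n+'0.png'); print(n,-np.array(p['R']).T@np.array(p['t']),p['K'][0][0])
s=ctrl.state(); print(s['ee_pos'],s['ee_rot'],s['ft_force'],s['finger_gap'],s['t'])
E
```

```text
scene [ 0.02117422 -0.58656832  0.82851052] 439.22373697085004
side [0.32195994 0.99899396 0.53239229] 377.6698266783049
[0.15984863 0.6293332  0.21761954] [ 1.24026178e-01  9.92278316e-01 -1.10996309e-03 -1.38153533e-04] [-0.32377664 -0.08073325  0.14473608] 0.09231163647676725 0.1
```

View pics/scene0.png

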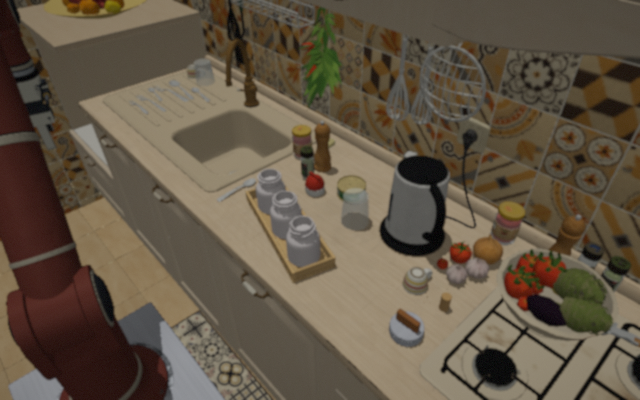

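View pics/side0.png

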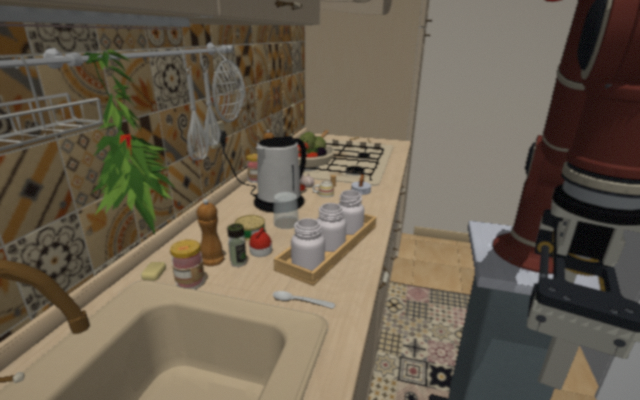

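Scene: lid at about (407,326) with its bar at (408,320), jar mouths at about (270,175), (285,200) and (303,227). Side: mouths at about (308,228), (331,211) and (350,197). I'll zoom in on these.

Run:
```python
from h import *
a=cv2.imread('pics/scene0.png');b=cv2.imread('pics/side0.png')
f=lambda i,x,y,w,h,k:cv2.resize(i[y:y+h,x:x+w],None,fx=k,fy=k,interpolation=cv2.INTER_CUBIC)
A=f(a,245,160,80,60*2,5)[:600]; B=f(a,380,300,60,50,6.6667)[:300,:400]; C=f(b,285,185,80,60,5)
cv2.imwrite('pics/c0.png',np.hstack([A,np.vstack([B,C])]))
pa=vision.camera_params('scene');pb=vision.camera_params('side')
for u in [(270,175),(285,200),(303,227)]: print(ray(pa,*u,.12).round(3))
for u in [(308,228),(331,211),(350,197)]: print(ray(pb,*u,.12).round(3))
print(ray(pa,408,320,.05))
```

```text
[0.56  0.225 0.12 ]
[0.523 0.114 0.12 ]
[0.492 0.007 0.12 ]
[0.551 0.26  0.12 ]
[0.523 0.155 0.12 ]
[0.495 0.052 0.12 ]
[ 0.51498163 -0.29989444  0.05      ]
```

View pics/c0.png

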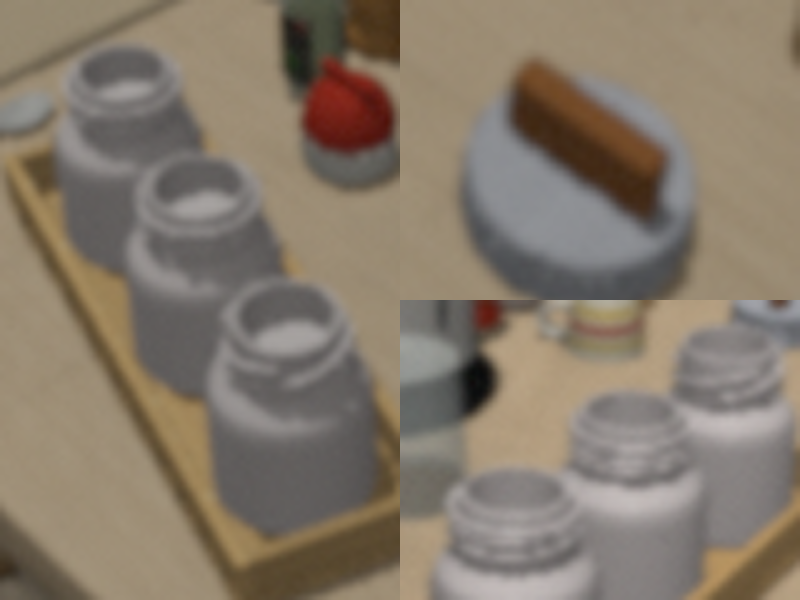

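The zoom shows the rim centres at scene (269.6,175.6), (284.8,198.6), (302.4,224.4) and side (308.2,224.4), (331.3,209.8), (351,195.4). The bar's top runs from (400.2,310.5) to (419,324.7) in scene. The right jar's thread looks coarse and steep, so it's the likely match.

```bash
cat >> h.py <<'E'
from scipy.spatial.transform import Rotation as Ro
def rel(x,y,z,bar=None):
    "tool-frame shift to world TCP target from measured pose, and spin"
    s=ctrl.state(); R=Ro.from_quat(s['ee_rot']).as_matrix()
    d=R.T@(np.array([x,y,z])-s['ee_pos']); ya=np.degrees(np.arctan2(R[1,0],R[0,0]))
    sp=None
    if bar is not None: sp=(ya-bar+90)%180-90   # clockwise from above = + ; tool x along bar
    print('d tool mm',(d*1000).round(1),'toolx yaw',ya.round(1),'spin',sp,'ee',s['ee_pos'].round(4),'gap',s['finger_gap'],'F',s['ft_force'].round(1),'t',s['t'],'q7',s['qpos'][6].round(2))
def tri(pa,u,pb,v):
    A=[];b=[]
    for p,q in((pa,u),(pb,v)):
        P=np.array(p['K'])@np.c_[p['R'],p['t']]
        for i in(0,1): r=q[i]*P[2]-P[i]; A.append(r[:3]); b.append(-r[3])
    return np.linalg.lstsq(np.array(A),np.array(b),rcond=None)[0]
E
python3 - <<'E'
from h import *
pa=vision.camera_params('scene');pb=vision.camera_params('side')
S=[(269.6,175.6),(284.8,198.6),(302.4,224.4)];D=[(308.2,224.4),(331.3,209.8),(351,195.4)]
for u,v in zip(S,D): print(tri(pa,u,pb,v).round(4),ray(pa,*u,.12).round(4),ray(pb,*v,.12).round(4))
a,b=ray(pa,400.2,310.5,.056),ray(pa,419,324.7,.056); print(a,b,(a+b)/2,np.degrees(np.arctan2(*(b-a)[1::-1])))
rel(.51,-.31,.22,0)
E
```

```text
[0.5611 0.2301 0.114 ] [0.5576 0.2238 0.12  ] [0.5564 0.2424 0.12  ]
[0.5307 0.1268 0.1111] [0.5264 0.1188 0.12  ] [0.5238 0.1479 0.12  ]
[0.4996 0.0205 0.1127] [0.4967 0.0149 0.12  ] [0.4941 0.0402 0.12  ]
[ 0.51766249 -0.27578262  0.056     ] [ 0.51879507 -0.32471574  0.056     ] [ 0.51822878 -0.30024918  0.056     ] -88.67410396163945
d tool mm [-5.706e+02 -8.243e+02 -5.000e-01] toolx yaw 165.8 spin -14.249053401854326 ee [0.1598 0.6293 0.2176] gap 0.09231163647676725 F [-0.3 -0.1  0.1] t 0.1 q7 -0.04
```

Request:
play_rows:
  plan:
    - {"spin": 7.1}
    - {"spin": 7.1}
    - {"spin": 7.1}
    - {"spin": 7.1}
    - {"spin": 7.1}
    - {"spin": 7.1}
    - {"spin": 7.1}
    - {"spin": 7.1}
    - {"spin": 7.1}
    - {"spin": 7.1}
    - {"spin": 3.5}
  gripper: 1

```text
$.plan[0]: bad value
```

Request:
play_rows:
  plan:
    - {"ty": 0.034,"tx": -0.021}
    - {"ty": 0.034,"tx": -0.021}
    - {"ty": 0.034,"tx": -0.021}
    - {"ty": 0.034,"tx": -0.021}
    - {"ty": 0.034,"tx": -0.021}
    - {"ty": 0.034,"tx": -0.021}
    - {"ty": 0.034,"tx": -0.021}
    - {"ty": 0.034,"tx": -0.021}
    - {"ty": 0.034,"tx": -0.021}
    - {"ty": 0.034,"tx": -0.021}

```text
$.plan[0]: bad value
```

Request:
play_rows:
  plan:
    - {"ty": 0.011,"tx": -0.036}
    - {"ty": 0.011,"tx": -0.036}
    - {"ty": 0.011,"tx": -0.036}
    - {"ty": 0.011,"tx": -0.036}
    - {"ty": 0.011,"tx": -0.036}
    - {"ty": 0.011,"tx": -0.036}
    - {"ty": 0.011,"tx": -0.036}
    - {"ty": 0.011,"tx": -0.036}
    - {"ty": 0.011,"tx": -0.036}

```text
$.plan[0]: bad value
```

Request:
play_rows:
  plan:
    - {"ty": -0.008,"tx": -0.036}
    - {"ty": -0.008,"tx": -0.036}
    - {"ty": -0.008,"tx": -0.036}
    - {"ty": -0.008,"tx": -0.036}
    - {"ty": -0.008,"tx": -0.036}
    - {"ty": -0.008,"tx": -0.036}
    - {"ty": -0.008,"tx": -0.036}
    - {"ty": -0.008,"tx": -0.036}
    - {"ty": -0.008,"tx": -0.036}
    - {"ty": -0.008,"tx": -0.036}
    - {}

```text
$.plan[0]: bad value
```

Run:
```python
from h import *
im,p=snap('wrist','w1.png'); print(-np.array(p['R']).T@np.array(p['t']),np.array(p['R'])[2])
rel(.518,-.30,.10,91.3)
```

```text
[0.0854979  0.64763903 0.38524174] [ 0.26514319 -0.07059105 -0.96162154]
d tool mm [-575.8 -812.5  119.4] toolx yaw 165.8 spin 74.45150267096062 ee [0.1599 0.6294 0.2178] gap 0.09314947478937029 F [-0.1  0.9 -0.8] t 0.15 q7 -0.04
```

View pics/w1.png

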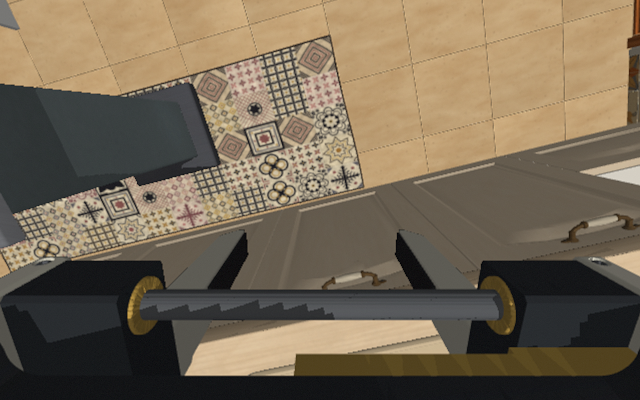

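The picture shows only floor and fingers because the moves were refused. I'll retry with every field filled in.

Request:
play_rows:
  plan:
    - {"tx": 0,"ty": 0,"tz": 0,"spin": 7.1}
    - {"tx": 0,"ty": 0,"tz": 0,"spin": 7.1}
    - {"tx": 0,"ty": 0,"tz": 0,"spin": 7.1}
    - {"tx": 0,"ty": 0,"tz": 0,"spin": 7.1}
    - {"tx": 0,"ty": 0,"tz": 0,"spin": 7.1}
    - {"tx": 0,"ty": 0,"tz": 0,"spin": 7.1}
    - {"tx": 0,"ty": 0,"tz": 0,"spin": 7.1}
    - {"tx": 0,"ty": 0,"tz": 0,"spin": 7.1}
    - {"tx": 0,"ty": 0,"tz": 0,"spin": 7.1}
    - {"tx": 0,"ty": 0,"tz": 0,"spin": 7.1}
    - {"tx": 0,"ty": 0,"tz": 0,"spin": 3.5}
  gripper: 1

```text
t: 1.07
ee_pos: [0.1597, 0.6297, 0.2181]
ee_rot: [0.701, 0.713, -0.0, 0.0]
ft_force: [-0.2, -0.4, -0.6]
finger_gap: 0.0934
grasp_force: 0.0
```

Request:
play_rows:
  plan:
    - {"tx": -0.021,"ty": 0.034,"tz": 0,"spin": 0}
    - {"tx": -0.021,"ty": 0.034,"tz": 0,"spin": 0}
    - {"tx": -0.021,"ty": 0.034,"tz": 0,"spin": 0}
    - {"tx": -0.021,"ty": 0.034,"tz": 0,"spin": 0}
    - {"tx": -0.021,"ty": 0.034,"tz": 0,"spin": 0}
    - {"tx": -0.021,"ty": 0.034,"tz": 0,"spin": 0}
    - {"tx": -0.021,"ty": 0.034,"tz": 0,"spin": 0}
    - {"tx": -0.021,"ty": 0.034,"tz": 0,"spin": 0}
    - {"tx": -0.021,"ty": 0.034,"tz": 0,"spin": 0}
    - {"tx": -0.021,"ty": 0.034,"tz": 0,"spin": 0}

```text
t: 1.9
ee_pos: [0.5057, 0.4262, 0.2183]
ee_rot: [0.699, 0.715, -0.0, -0.0]
ft_force: [1.0, -0.1, -0.2]
finger_gap: 0.0929
grasp_force: 0.0
```

Request:
play_rows:
  plan:
    - {"tx": -0.036,"ty": 0.009,"tz": 0,"spin": 0}
    - {"tx": -0.036,"ty": 0.009,"tz": 0,"spin": 0}
    - {"tx": -0.036,"ty": 0.009,"tz": 0,"spin": 0}
    - {"tx": -0.036,"ty": 0.009,"tz": 0,"spin": 0}
    - {"tx": -0.036,"ty": 0.009,"tz": 0,"spin": 0}
    - {"tx": -0.036,"ty": 0.009,"tz": 0,"spin": 0}
    - {"tx": -0.036,"ty": 0.009,"tz": 0,"spin": 0}
    - {"tx": -0.036,"ty": 0.009,"tz": 0,"spin": 0}
    - {"tx": -0.036,"ty": 0.009,"tz": 0,"spin": 0}

```text
t: 2.65
ee_pos: [0.5925, 0.1037, 0.2184]
ee_rot: [0.699, 0.715, -0.0, -0.0]
ft_force: [0.6, 0.6, 0.1]
finger_gap: 0.0929
grasp_force: 0.0
```

Request:
play_rows:
  plan:
    - {"tx": -0.036,"ty": -0.007,"tz": 0,"spin": 0}
    - {"tx": -0.036,"ty": -0.007,"tz": 0,"spin": 0}
    - {"tx": -0.036,"ty": -0.007,"tz": 0,"spin": 0}
    - {"tx": -0.036,"ty": -0.007,"tz": 0,"spin": 0}
    - {"tx": -0.036,"ty": -0.007,"tz": 0,"spin": 0}
    - {"tx": -0.036,"ty": -0.007,"tz": 0,"spin": 0}
    - {"tx": -0.036,"ty": -0.007,"tz": 0,"spin": 0}
    - {"tx": -0.036,"ty": -0.007,"tz": 0,"spin": 0}
    - {"tx": -0.036,"ty": -0.007,"tz": 0,"spin": 0}
    - {"tx": -0.036,"ty": -0.007,"tz": 0,"spin": 0}
    - {"tx": 0,"ty": 0,"tz": 0,"spin": 0}
    - {"tx": 0,"ty": 0,"tz": 0,"spin": 0}

```text
t: 3.65
ee_pos: [0.5288, -0.2594, 0.2184]
ee_rot: [0.702, 0.713, -0.001, 0.0]
ft_force: [0.7, 1.0, -0.8]
finger_gap: 0.0931
grasp_force: 0.0
```

Run:
```python
from h import *
im,p=snap('wrist','w2.png'); print(-np.array(p['R']).T@np.array(p['t']),np.array(p['R'])[2])
print(proj(p,[.518,-.30,.056]))
rel(.518,-.30,.10,91.3)
```

```text
[ 0.52733481 -0.18371381  0.38599326] [ 0.00272604 -0.27657943 -0.96098719]
[312.42715489 215.70124306]
d tool mm [-43.3 -12.7 118.3] toolx yaw 91.1 spin -0.16156226283649744 ee [ 0.53   -0.2566  0.2183] gap 0.09298384335089434 F [ 0.5  1.4 -0.2] t 3.7 q7 0.63
```

View pics/w2.png

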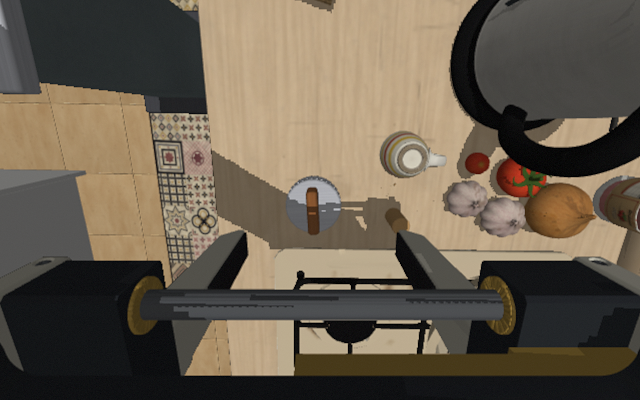

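Wrist view: bar about column 313 with rows 187–234, lid disc centred near (313,205), cup at (408,158). I'll fit these more exactly.

Run:
```python
from h import *
im=cv2.imread('pics/w2.png');p=vision.camera_params('wrist')
h=cv2.cvtColor(im,cv2.COLOR_BGR2HSV); sub=np.zeros(h.shape[:2],np.uint8)
m=((h[...,1]>130)&(h[...,0]<20)&(h[...,2]>40)).astype(np.uint8); w=np.zeros_like(m); w[175:243,290:340]=1; m*=w
ys,xs=np.nonzero(m); print('bar',xs.min(),xs.max(),ys.min(),ys.max(),len(xs))
for y in range(ys.min(),ys.max()+1,4):
    r=xs[ys==y]; print(y,r.min(),r.max(),h[y,r.min():r.max()+1,2].mean().round(),end='; ')
top=[ray(p,312.5,ys.min(),.056)]; print(top)
g=((h[...,1]<60)&(h[...,2]>120)).astype(np.uint8); w[:]=0; w[165:245,270:355]=1
c=max(cv2.findContours(g*w,0,2)[0],key=cv2.contourArea); print(cv2.fitEllipse(cv2.convexHull(c)),cv2.boundingRect(c))
x,y,ww,hh=cv2.boundingRect(c); print('disc L/R',ray(p,x,205,.026),ray(p,x+ww,205,.026),'back',ray(p,313,y,.026))
```

```text
bar 306 318 188 234 479
188 309 315 67.0; 192 307 316 101.0; 196 307 316 128.0; 200 307 317 123.0; 204 307 317 124.0; 208 307 317 69.0; 212 307 317 97.0; 216 308 317 71.0; 220 308 317 71.0; 224 308 318 70.0; 228 308 318 70.0; 232 309 318 71.0; [array([ 0.51905462, -0.26224431,  0.056     ])]
((313.9996643066406, 192.76251220703125), (28.3377685546875, 53.81282424926758), 96.18916320800781) (288, 178, 53, 27)
disc L/R [ 0.48645299 -0.29312975  0.026     ] [ 0.555763   -0.29173933  0.026     ] back [ 0.51872206 -0.25649519  0.026     ]
```

Request:
play_rows:
  plan:
    - {"tx": -0.037,"ty": -0.012,"tz": 0,"spin": 0}
    - {"tx": 0,"ty": 0,"tz": 0.04,"spin": 0}
    - {"tx": 0,"ty": 0,"tz": 0.04,"spin": 0}
    - {"tx": 0,"ty": 0,"tz": 0.02,"spin": 0}
    - {"tx": 0,"ty": 0,"tz": 0,"spin": 0}
    - {"tx": 0,"ty": 0,"tz": 0,"spin": 0}
    - {"tx": 0,"ty": 0,"tz": 0,"spin": 0}

```text
t: 4.28
ee_pos: [0.5209, -0.293, 0.1202]
ee_rot: [0.699, 0.715, 0.001, 0.001]
ft_force: [-0.7, -0.2, 0.6]
finger_gap: 0.0929
grasp_force: 0.0
```

```bash
cat > bar.py <<'E'
from h import *
import sys
im,p=snap('wrist',sys.argv[1]); s=ctrl.state()
bgr=im[:,:,::-1].copy(); h=cv2.cvtColor(bgr,cv2.COLOR_BGR2HSV)
m=((h[...,1]>130)&(h[...,0]<20)&(h[...,2]>40)).astype(np.uint8); m[:,:240]=0; m[:,400:]=0; m[285:]=0
c=max(cv2.findContours(m,0,2)[0],key=cv2.contourArea); x,y,w,hh=cv2.boundingRect(c); print('bbox',x,y,w,hh)
t=(h[...,2]>105)&(m>0)
k=max(cv2.findContours(t.astype(np.uint8),0,2)[0],key=cv2.contourArea); print('bright top',cv2.minAreaRect(k))
print('back end top',ray(p,x+w/2,y,.056), 'tip proj',proj(p,s['ee_pos']))
E
python3 - <<'E'
import sys; sys.argv=['','w3.png']; exec(open('bar.py').read())
rel(.519,-.294,.031,91.3)
E
```

```text
bbox 309 177 18 67
bright top ((316.8053894042969, 199.5796661376953), (31.729562759399414, 12.306015968322754), 86.18592071533203)
back end top [ 0.51721223 -0.26527596  0.056     ] tip proj [322.23034033 241.83386748]
d tool mm [-0.4 -2.3 89.7] toolx yaw 91.3 spin 0.041285798170491717 ee [ 0.521  -0.2934  0.1207] gap 0.09272149917237936 F [-0.1 -0.1 -0.5] t 4.3333 q7 0.75
```

View pics/w3.png

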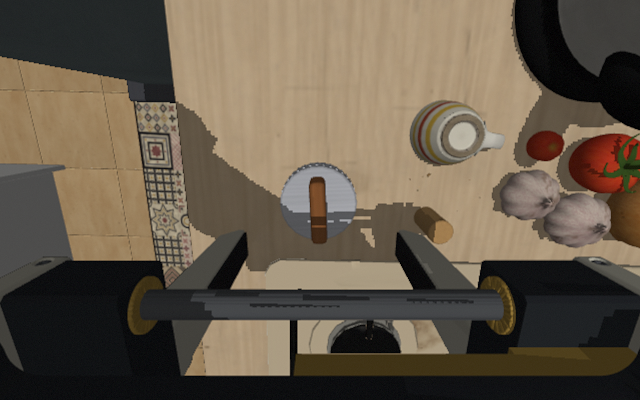

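The bar's top is centred at about (317,200), 5 px left of the finger midline, and its back end is at y≈-0.265. I'll shift 3.5 mm, go down and grip.

Request:
play_rows:
  plan:
    - {"tx": 0,"ty": -0.0035,"tz": 0.03,"spin": 0}
    - {"tx": 0,"ty": 0,"tz": 0.03,"spin": 0}
    - {"tx": 0,"ty": 0,"tz": 0.02,"spin": 0}
    - {"tx": 0,"ty": 0,"tz": 0.008,"spin": 0}
    - {"tx": 0,"ty": 0,"tz": 0,"spin": 0}
    - {"tx": 0,"ty": 0,"tz": 0,"spin": 0}
    - {"tx": 0,"ty": 0,"tz": 0,"spin": 0}

```text
t: 4.92
ee_pos: [0.5172, -0.2945, 0.0327]
ee_rot: [0.699, 0.715, 0.0, 0.002]
ft_force: [-1.3, -0.0, 0.8]
finger_gap: 0.0928
grasp_force: 0.0
```

Request:
play_rows:
  plan:
    - {"tx": 0,"ty": 0,"tz": 0,"spin": 0}
    - {"tx": 0,"ty": 0,"tz": 0,"spin": 0}
    - {"tx": 0,"ty": 0,"tz": 0,"spin": 0}
    - {"tx": 0,"ty": 0,"tz": 0,"spin": 0}
    - {"tx": 0,"ty": 0,"tz": 0,"spin": 0}
    - {"tx": 0,"ty": 0,"tz": 0,"spin": 0}
    - {"tx": 0,"ty": 0,"tz": 0,"spin": 0}
    - {"tx": 0,"ty": 0,"tz": 0,"spin": 0}
    - {"tx": 0,"ty": 0,"tz": 0,"spin": 0}
    - {"tx": 0,"ty": 0,"tz": 0,"spin": 0}
  gripper: 0

```text
t: 5.75
ee_pos: [0.5157, -0.2935, 0.0306]
ee_rot: [0.699, 0.715, -0.0, -0.0]
ft_force: [1.3, 0.2, 0.8]
finger_gap: 0.0309
grasp_force: 0.0
```

Request:
play_rows:
  plan:
    - {"tx": 0,"ty": 0,"tz": 0,"spin": 0}
    - {"tx": 0,"ty": 0,"tz": 0,"spin": 0}
    - {"tx": 0,"ty": 0,"tz": 0,"spin": 0}
    - {"tx": 0,"ty": 0,"tz": 0,"spin": 0}
    - {"tx": 0,"ty": 0,"tz": 0,"spin": 0}
    - {"tx": 0,"ty": 0,"tz": 0,"spin": 0}

```text
t: 6.25
ee_pos: [0.5159, -0.2936, 0.0307]
ee_rot: [0.699, 0.715, 0.0, 0.0]
ft_force: [0.7, -0.0, 0.0]
finger_gap: 0.0133
grasp_force: 29.9
```

Request:
play_rows:
  plan:
    - {"tx": 0,"ty": 0,"tz": -0.02,"spin": 0}
    - {"tx": 0,"ty": 0,"tz": -0.04,"spin": 0}
    - {"tx": 0,"ty": 0,"tz": -0.04,"spin": 0}
    - {"tx": 0,"ty": 0,"tz": -0.04,"spin": 0}
    - {"tx": 0,"ty": 0,"tz": -0.04,"spin": 0}
    - {"tx": 0,"ty": 0,"tz": -0.03,"spin": 0}
    - {"tx": 0,"ty": 0,"tz": 0,"spin": 0}
    - {"tx": 0,"ty": 0,"tz": 0,"spin": 0}

```text
t: 6.92
ee_pos: [0.5159, -0.2939, 0.2422]
ee_rot: [0.699, 0.715, 0.0, 0.001]
ft_force: [-0.4, 0.5, -2.2]
finger_gap: 0.0139
grasp_force: 29.9
```

Run:
```python
from h import *
rel(.503,.018,.24,73.7)
```

```text
d tool mm [312.1  -6.2   1.8] toolx yaw 91.2 spin 17.536141784477095 ee [ 0.5159 -0.2939  0.2422] gap 0.013938471219208926 F [-0.4  0.5 -2.2] t 6.9167 q7 0.7
```

Request:
play_rows:
  plan:
    - {"tx": 0.0345,"ty": -0.0067,"tz": 0,"spin": 0}
    - {"tx": 0.0345,"ty": -0.0067,"tz": 0,"spin": 0}
    - {"tx": 0.0345,"ty": -0.0067,"tz": 0,"spin": 0}
    - {"tx": 0.0345,"ty": -0.0067,"tz": 0,"spin": 0}
    - {"tx": 0.0345,"ty": -0.0067,"tz": 0,"spin": 0}
    - {"tx": 0.0345,"ty": -0.0067,"tz": 0,"spin": 0}
    - {"tx": 0,"ty": 0,"tz": 0,"spin": 5.8}
    - {"tx": 0,"ty": 0,"tz": 0,"spin": 5.8}
    - {"tx": 0,"ty": 0,"tz": 0,"spin": 5.8}
    - {"tx": 0,"ty": 0,"tz": 0,"spin": 0}
    - {"tx": 0,"ty": 0,"tz": 0,"spin": 0}
    - {"tx": 0,"ty": 0,"tz": 0,"spin": 0}

```text
t: 7.92
ee_pos: [0.4702, -0.0873, 0.2395]
ee_rot: [0.799, 0.602, -0.001, -0.001]
ft_force: [0.2, 0.3, -1.0]
finger_gap: 0.0136
grasp_force: 29.9
```

Run:
```python
from h import *
im,p=snap('wrist','w4.png'); 
print(proj(p,[.5005,.02,.12]),proj(p,[.5305,.1245,.12]))
rel(.5,.018,.24,73.7)
```

```text
[321.32716092  75.66014836] [321.27580107 -67.52590605]
d tool mm [109.5  -0.8  -0.2] toolx yaw 73.9 spin 0.2224989012975982 ee [ 0.4704 -0.0875  0.2398] gap 0.013539728025553165 F [-0.1 -0.1 -1.4] t 7.9667 q7 0.06
```

View pics/w4.png

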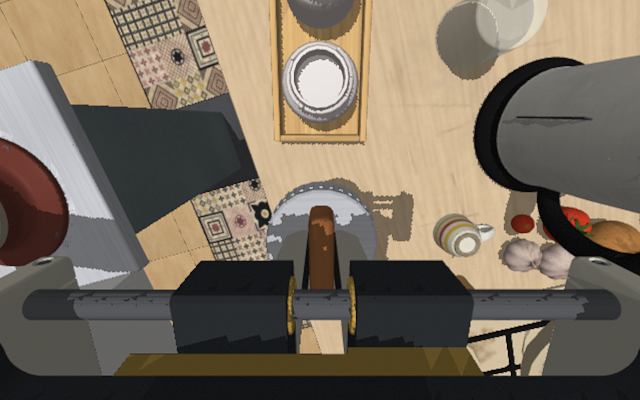

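The right jar's mouth is at about (321,78) and the held lid's back edge at about (321,182), spanning columns 265–376. I'll project both contours onto their planes.

Run:
```python
from h import *
from scipy.optimize import least_squares
im=cv2.imread('pics/w4.png');p=vision.camera_params('wrist');s=ctrl.state();R=Ro.from_quat(s['ee_rot']).as_matrix()
h=cv2.cvtColor(im,cv2.COLOR_BGR2HSV)
def fit(P):
    P=np.array(P)[:,:2]; return least_squares(lambda q:np.hypot(*(P-q[:2]).T)-q[2],[*P.mean(0),.035],loss='soft_l1',f_scale=.001).x
def show(n,q,z): print(n,q.round(4),'tool',(R.T@(np.array([q[0],q[1],z])-s['ee_pos'])*1000).round(1))
g=cv2.cvtColor(im,cv2.COLOR_BGR2GRAY)
# lid: first grey low-sat pixel going down each column
P=[]
for u in range(280,365,3):
    col=h[165:240,u]; ok=np.nonzero((col[:,1]<45))[0]
    if len(ok): P.append(ray(p,u,165+ok[0],s['ee_pos'][2]-.0315+.026))
show('lid',fit(P),s['ee_pos'][2]-.0055)
# inner hole (bright) and outer mask of jar
w=np.zeros(g.shape,np.uint8); w[30:130,280:362]=1
m=((h[...,1]<40)&(w>0)).astype(np.uint8); c=max(cv2.findContours(m,0,1)[0],key=cv2.contourArea); print(cv2.boundingRect(c))
roi=im[25:135,270:370]; cv2.imwrite('pics/z.png',np.hstack([cv2.resize(roi,None,fx=4,fy=4,interpolation=cv2.INTER_CUBIC),cv2.resize(im[165:275,260:360],None,fx=4,fy=4)]))
```

```text
lid [ 0.4715 -0.0834  0.0328] tool [ 4.2 -0.1  5.5]
(282, 41, 76, 82)
```

View pics/z.png

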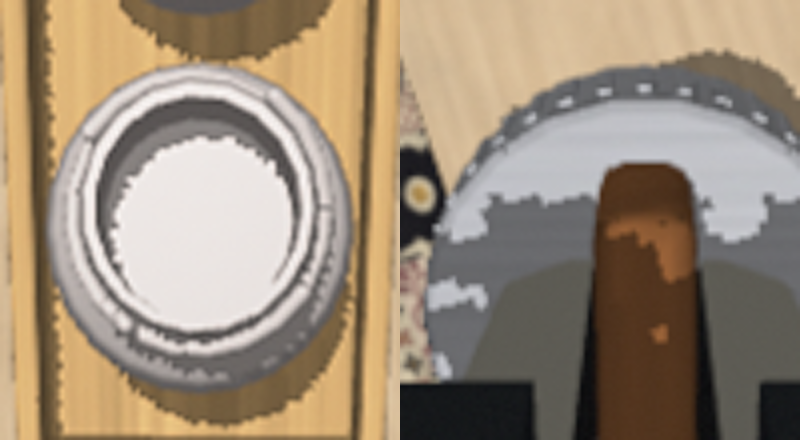

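The zoom shows the right jar's rim ring with crop columns 82–322 and rows 80–338, giving a centre of about (320.5,77.3). The lid skirt's back edge is at row 181.8 and the bar's back end at about (321.3,206.2).

Run:
```python
from h import *
p=vision.camera_params('wrist');s=ctrl.state();R=Ro.from_quat(s['ee_rot']).as_matrix();e=s['ee_pos'];z0=e[2]-.0315
def T(n,u,v,z): q=ray(p,u,v,z); print(n,q.round(4),(R.T@(q-e)*1000).round(1))
T('rimL',290.5,77.3,.12);T('rimR',350.5,77.3,.12);T('rimT',320.5,45.2,.12);T('rimB',320.5,109.5,.12)
T('skirt back',320.5,181.8,z0);T('bar back',321.3,206.2,z0+.056);T('bar L',309,215,z0+.056);T('bar R',334,215,z0+.056)
T('skirt L',266,229,z0+.01);T('skirt R',376,229,z0+.01)
```

```text
rimL [0.4731 0.0264 0.12  ] [110.2 -28.7 119.8]
rimR [0.5265 0.011  0.12  ] [110.2  26.8 119.7]
rimT [0.5072 0.0445 0.12  ] [137.   -0.9 119.8]
rimB [ 0.4919 -0.0086  0.12  ] [ 81.7  -1.  119.8]
skirt back [ 0.4782 -0.0575  0.2083] [31.  -0.8 31.5]
bar back [ 0.4787 -0.0581  0.2643] [ 30.5  -0.2 -24.5]
bar L [ 0.4711 -0.061   0.2643] [ 25.6  -6.7 -24.5]
bar R [ 0.4837 -0.0646  0.2643] [ 25.6   6.5 -24.5]
skirt L [ 0.4325 -0.0774  0.2183] [ -0.9 -39.2  21.6]
skirt R [ 0.5069 -0.0988  0.2183] [-0.8 38.3 21.4]
```

The visible back end of the bar is its bottom edge, so the skirt and the bar agree: the lid centre is about 5.5 mm behind the TCP in tool x. I'll move over the right jar to just above contact and check.

Request:
play_rows:
  plan:
    - {"tx": 0.038,"ty": 0,"tz": 0,"spin": 0}
    - {"tx": 0.038,"ty": -0.0005,"tz": 0,"spin": 0}
    - {"tx": 0.039,"ty": 0,"tz": 0,"spin": 0}
    - {"tx": 0,"ty": 0,"tz": 0.03,"spin": 0}
    - {"tx": 0,"ty": 0,"tz": 0.03,"spin": 0}
    - {"tx": 0,"ty": 0,"tz": 0.018,"spin": 0}
    - {"tx": 0,"ty": 0,"tz": 0,"spin": 0}
    - {"tx": 0,"ty": 0,"tz": 0,"spin": 0}
    - {"tx": 0,"ty": 0,"tz": 0,"spin": 0}

```text
t: 8.72
ee_pos: [0.5035, 0.0226, 0.1637]
ee_rot: [0.8, 0.601, 0.001, 0.001]
ft_force: [0.2, -0.2, -1.3]
finger_gap: 0.0138
grasp_force: 29.9
```

Run:
```python
from h import *
a,pa=snap('scene','s1.png');b,pb=snap('side','d1.png')
f=lambda i,x,y:cv2.resize(i[y:y+100,x:x+66,::-1],None,fx=6,fy=6,interpolation=cv2.INTER_CUBIC)
cv2.imwrite('pics/c1.png',np.hstack([f(a,270,170),f(b,318,145)]))
rel(.5,.018,.1365,73.7)
```

```text
d tool mm [-5.7 -2.4 27.6] toolx yaw 73.8 spin 0.12800077476542526 ee [0.5038 0.0228 0.1642] gap 0.014097731732031334 F [ 0.6  0.2 -1.6] t 8.8167 q7 -0.12
```

View pics/c1.png

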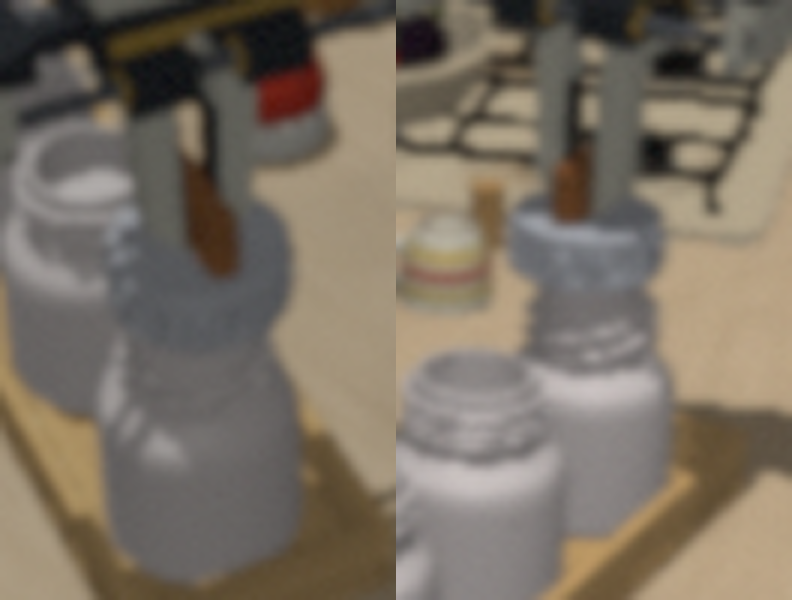

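The lid is over the neck and centred to within about 1–2 mm in both views. Descending gently.

Request:
play_rows:
  plan:
    - {"tx": 0,"ty": 0,"tz": 0.006,"spin": 0}
    - {"tx": 0,"ty": 0,"tz": 0.006,"spin": 0}
    - {"tx": 0,"ty": 0,"tz": 0.003,"spin": 0}
    - {"tx": 0,"ty": 0,"tz": 0,"spin": 0}
    - {"tx": 0,"ty": 0,"tz": 0,"spin": 0}

```text
t: 9.23
ee_pos: [0.5023, 0.0231, 0.1474]
ee_rot: [0.799, 0.601, -0.0, -0.0]
ft_force: [-0.3, -0.6, -0.3]
finger_gap: 0.014
grasp_force: 29.9
```

Request:
play_rows:
  plan:
    - {"tx": 0,"ty": 0,"tz": 0.002,"spin": 0}
    - {"tx": 0,"ty": 0,"tz": 0.002,"spin": 0}
    - {"tx": 0,"ty": 0,"tz": 0.002,"spin": 0}
    - {"tx": 0,"ty": 0,"tz": 0,"spin": 0}
    - {"tx": 0,"ty": 0,"tz": 0,"spin": 0}

```text
t: 9.65
ee_pos: [0.5014, 0.0234, 0.1411]
ee_rot: [0.799, 0.601, -0.001, -0.001]
ft_force: [-2.8, 1.0, -1.6]
finger_gap: 0.0139
grasp_force: 29.9
```

Already below the wrong-jar height with no vertical load. There's a small side force towards -x, so I'll give 1 mm and continue down.

Request:
play_rows:
  plan:
    - {"tx": 0,"ty": -0.001,"tz": 0.0015,"spin": 0}
    - {"tx": 0,"ty": 0,"tz": 0.0015,"spin": 0}
    - {"tx": 0,"ty": 0,"tz": 0,"spin": 0}
    - {"tx": 0,"ty": 0,"tz": 0,"spin": 0}

```text
t: 9.98
ee_pos: [0.5014, 0.0236, 0.1384]
ee_rot: [0.799, 0.601, -0.0, -0.0]
ft_force: [-1.3, 0.5, -2.8]
finger_gap: 0.0138
grasp_force: 29.9
```

Request:
play_rows:
  plan:
    - {"tx": 0,"ty": 0,"tz": 0.001,"spin": 0}
    - {"tx": 0,"ty": 0,"tz": 0.001,"spin": 0}
    - {"tx": 0,"ty": 0,"tz": 0,"spin": 0}
    - {"tx": 0,"ty": 0,"tz": 0,"spin": 0}

```text
t: 10.32
ee_pos: [0.5014, 0.0235, 0.1365]
ee_rot: [0.799, 0.601, -0.0, -0.0]
ft_force: [-2.5, 1.2, -0.6]
finger_gap: 0.0138
grasp_force: 29.9
```

It went to 15 mm below the rim freely, so this is the matching jar. Next I open slightly, centre the tool on the lid axis and turn.

Request:
play_rows:
  plan:
    - {"tx": 0,"ty": 0,"tz": 0,"spin": 0}
    - {"tx": 0,"ty": 0,"tz": 0,"spin": 0}
    - {"tx": 0,"ty": 0,"tz": 0,"spin": 0}
    - {"tx": -0.003,"ty": 0,"tz": 0,"spin": 0}
    - {"tx": -0.0025,"ty": 0,"tz": 0,"spin": 0}
    - {"tx": 0,"ty": 0,"tz": 0,"spin": 0}
  gripper: 0.19

```text
t: 10.82
ee_pos: [0.5002, 0.0171, 0.1368]
ee_rot: [0.8, 0.6, 0.0, 0.0]
ft_force: [0.4, -0.5, -0.4]
finger_gap: 0.0178
grasp_force: 0.0
```

Request:
play_rows:
  plan:
    - {"tx": 0,"ty": 0,"tz": 0,"spin": 5}
    - {"tx": 0,"ty": 0,"tz": 0,"spin": 5}
    - {"tx": 0,"ty": 0,"tz": 0,"spin": 5}
    - {"tx": 0,"ty": 0,"tz": 0,"spin": 5}
    - {"tx": 0,"ty": 0,"tz": 0,"spin": 5}
    - {"tx": 0,"ty": 0,"tz": 0,"spin": 5}
    - {"tx": 0,"ty": 0,"tz": 0,"spin": 0}

```text
t: 11.4
ee_pos: [0.4998, 0.0182, 0.1364]
ee_rot: [0.928, 0.373, -0.0, 0.0]
ft_force: [-0.1, 0.8, -0.8]
finger_gap: 0.0177
grasp_force: 0.1
```

Request:
play_rows:
  plan:
    - {"tx": 0,"ty": 0,"tz": 0,"spin": 5}
    - {"tx": 0,"ty": 0,"tz": 0,"spin": 5}
    - {"tx": 0,"ty": 0,"tz": 0,"spin": 5}
    - {"tx": 0,"ty": 0,"tz": 0,"spin": 5}
    - {"tx": 0,"ty": 0,"tz": 0,"spin": 5}
    - {"tx": 0,"ty": 0,"tz": 0,"spin": 5}
    - {"tx": 0,"ty": 0,"tz": 0,"spin": 0}

```text
t: 11.98
ee_pos: [0.4999, 0.0183, 0.1365]
ee_rot: [0.993, 0.121, -0.0, 0.0]
ft_force: [-0.4, 0.1, 0.4]
finger_gap: 0.0175
grasp_force: 0.2
```

Request:
play_rows:
  plan:
    - {"tx": 0,"ty": 0,"tz": 0,"spin": 5}
    - {"tx": 0,"ty": 0,"tz": 0,"spin": 5}
    - {"tx": 0,"ty": 0,"tz": 0,"spin": 5}
    - {"tx": 0,"ty": 0,"tz": 0,"spin": 0}

```text
t: 12.32
ee_pos: [0.4997, 0.0187, 0.1365]
ee_rot: [1.0, -0.009, -0.001, -0.0]
ft_force: [-1.2, 2.2, -0.8]
finger_gap: 0.0179
grasp_force: 0.7
```

Run:
```python
from h import *
s=ctrl.state(); print(s['torque'],s['ft_force'])
a,pa=snap('scene','s2.png');b,pb=snap('side','d2.png')
f=lambda i,x,y:cv2.resize(i[y:y+100,x:x+66,::-1],None,fx=6,fy=6,interpolation=cv2.INTER_CUBIC)
cv2.imwrite('pics/c2.png',np.hstack([f(a,270,170),f(b,318,145)]))
```

```text
[0.24676477 0.36212923 0.01909352] [-1.2352334   2.15957649 -0.77162253]
```

View pics/c2.png

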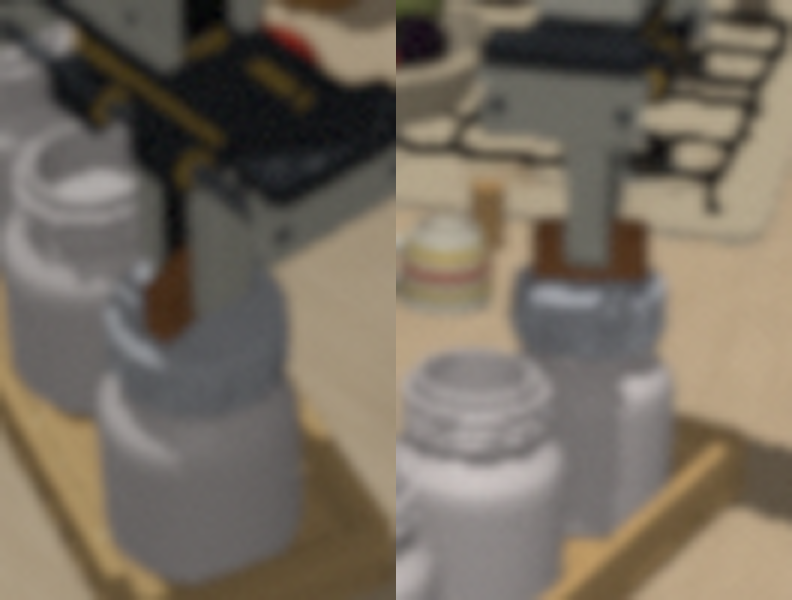

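The lid has turned and sits low on the neck, with the bar at about (590,250) in the side crop. I'll turn a little more, then probe the height: the flat top should be at z 0.125.

Request:
play_rows:
  plan:
    - {"tx": 0,"ty": 0,"tz": 0,"spin": 4}
    - {"tx": 0,"ty": 0,"tz": 0,"spin": 3}
    - {"tx": 0,"ty": 0,"tz": 0,"spin": 0}
    - {"tx": 0,"ty": 0,"tz": 0,"spin": 0}

```text
t: 12.75
ee_pos: [0.4995, 0.0186, 0.1365]
ee_rot: [0.998, -0.069, -0.001, -0.0]
ft_force: [-2.5, 0.9, -0.7]
finger_gap: 0.018
grasp_force: 1.4
```

Request:
play_rows:
  plan:
    - {"tx": 0,"ty": 0,"tz": 0,"spin": -4}
    - {"tx": 0,"ty": 0,"tz": 0,"spin": -4}
    - {"tx": 0,"ty": 0,"tz": 0.004,"spin": 0}
    - {"tx": 0,"ty": 0,"tz": 0.004,"spin": 0}
    - {"tx": 0,"ty": 0,"tz": 0,"spin": 0}
    - {"tx": 0,"ty": 0,"tz": 0,"spin": 0}

```text
t: 13.25
ee_pos: [0.5, 0.0178, 0.1283]
ee_rot: [1.0, -0.002, -0.0, 0.0]
ft_force: [-0.6, 1.1, -0.8]
finger_gap: 0.0178
grasp_force: 0.1
```

Request:
play_rows:
  plan:
    - {"tx": 0,"ty": 0,"tz": 0.001,"spin": 0}
    - {"tx": 0,"ty": 0,"tz": 0.001,"spin": 0}
    - {"tx": 0,"ty": 0,"tz": 0.001,"spin": 0}
    - {"tx": 0,"ty": 0,"tz": 0,"spin": 0}
    - {"tx": 0,"ty": 0,"tz": 0,"spin": 0}

```text
t: 13.67
ee_pos: [0.5001, 0.0181, 0.1257]
ee_rot: [1.0, -0.001, 0.0, 0.0]
ft_force: [-0.3, -0.1, 0.9]
finger_gap: 0.0173
grasp_force: 0.5
```

The tips got down to 0.1257 without load, so the lid is home. Open and retreat.

Request:
play_rows:
  plan:
    - {"tx": 0,"ty": 0,"tz": -0.004,"spin": 0}
    - {"tx": 0,"ty": 0,"tz": 0,"spin": 0}
    - {"tx": 0,"ty": 0,"tz": 0,"spin": 0}
    - {"tx": 0,"ty": 0,"tz": -0.02,"spin": 0}
    - {"tx": 0,"ty": 0,"tz": -0.03,"spin": 0}
    - {"tx": 0,"ty": 0,"tz": -0.04,"spin": 0}
    - {"tx": 0,"ty": 0,"tz": -0.04,"spin": 0}
    - {"tx": 0,"ty": 0,"tz": 0,"spin": 0}
    - {"tx": 0,"ty": 0,"tz": 0,"spin": 0}
    - {"tx": 0,"ty": 0,"tz": 0,"spin": 0}
  gripper: 0.4

```text
t: 14.5
ee_pos: [0.4995, 0.0186, 0.2591]
ee_rot: [1.0, -0.001, -0.0, -0.0]
ft_force: [-0.7, -0.4, -1.1]
finger_gap: 0.0369
grasp_force: 0.0
```

Run:
```python
from h import *
a,pa=snap('scene','s3.png');b,pb=snap('side','d3.png')
f=lambda i,x,y:cv2.resize(i[y:y+100,x:x+66,::-1],None,fx=6,fy=6,interpolation=cv2.INTER_CUBIC)
cv2.imwrite('pics/c3.png',np.hstack([f(a,270,170),f(b,318,145)]))
```

```text
(no output)
```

View pics/c3.png

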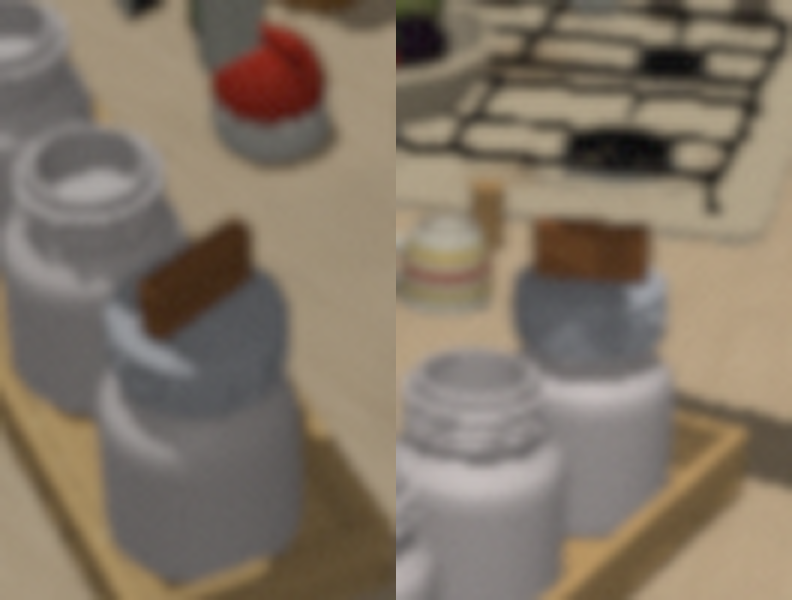

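The lid sits level and fully down on the right jar: bar at (195,280) in the scene crop, skirt just above the shoulder in the side crop. The gripper is clear, so I'm handing in.

```bash
python3 -c "
from rig import ctrl
print(ctrl.job_done())"
```

```text
the job is handed in; nothing more can be done
None
```

The lid threaded onto the right jar (the first one tried) and is screwed down onto its rim; the arm is clear, the job was handed in at about 14.6 s, and no verdict came back.

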